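# Lay the choke core in running bond

### The job

Build up the inverter's choke core on the assembly jig in running bond: from the block already bonded against the stop, lay a second full block end to end with it to finish the first course, a half block next to the stop and a full block beside it as the second course, and a full block next to the stop as the third. Lay every block flat and in line with the one below, with end joints closed to about 3 mm, so that each joint falls mid-length of the neighbouring block and the open end steps back. Take the full blocks from the sloping rack and the table, leave out the three-quarter off-cut and do not disturb it or the other things on the bench, and let go of everything.

Things in the scene. Friction and masses are not known exactly. Their poses are not given: they have to be found in the camera images.
- jig: Fixed assembly jig; origin at table height, mid base plate; y along it, z up. Base plate 70 (x) x 196 x 8 high; on it a seat bar 32 wide, 154 long, top 20 above the table (36 wide blocks overhang it). Stop plate (36 x 8) at the -y end: inner face y -77.5, top z 100. A 72 x 36 x 30 core block is already bonded on the seat by the stop: centre (0, -37, 35), length along y. +y end is open.
- place_1 (a point): Where the centre of the first course's new full block belongs: on the seat, past the bonded block, (0, 38, 35) mm in the jig's frame. Axes as the jig's; block length along y. All places allow for 3 mm end joints.
- place_2 (a point): Where the centre of the half block belongs: second course, beside the stop, (0, -56.5, 65) mm in the jig's frame. Axes as the jig's.
- place_3 (a point): Where the centre of the second course's full block belongs: beside the half block, over the first course's joint, (0, 0.5, 65) mm in the jig's frame; length along the jig's y.
- place_4 (a point): Where the centre of the third course's full block belongs: beside the stop, over the second course's joint, (0, -37, 95) mm in the jig's frame; length along the jig's y.
- rack: Fixed plywood rack; origin at table height, mid foot; z up. Footprint 100 (x) x 172 (y). Its board slopes 35 degrees (0.611 rad), low end towards its -x (the robot): top face from a lip at x -48, z 20 up to z 80 at the back; the lip stands 10 mm off the board. Two full blocks lie on it side by side, length up the slope, low end against the lip, width along y.
- core_a_mid (a point): Plain grey core block, 72 long x 36 wide x 30 high, about 0.45 kg. The point is its centre, half-way up; its x axis runs along the length, y across the width, z up through the 30 mm height. Starts in the rack, tilted 35 degrees, on the +y side of the rack's middle (some 80 mm from the other, centre to centre). The three full blocks are alike and may go in any of the full-block places.
- core_b_mid (a point): Plain grey core block, 72 long x 36 wide x 30 high, about 0.45 kg. The point is its centre, half-way up; its x axis runs along the length, y across the width, z up through the 30 mm height. Starts in the rack, tilted 35 degrees, on the -y side of the rack's middle.
- core_c_mid (a point): Plain grey core block, 72 long x 36 wide x 30 high, about 0.45 kg. The point is its centre, half-way up; its x axis runs along the length, y across the width, z up through the 30 mm height. Starts lying flat on the table near the robot, at any yaw.
- half_mid (a point): Half block, plain grey, 36 x 36 in plan x 30 high, about 0.23 kg. The point is its centre, half-way up; z up. Starts flat on the table near the robot, at any yaw. Either pair of its sides may be gripped.
- offcut_mid (a point): Off-cut of the same grey core, 54 x 36 x 30, flat on the table near the robot; not to be used or moved. The point is its centre, x along its length. It, the half block and the loose full block lie in a row in any order.
- tub: Round white tub of screws, 68 across, 65 high, loose; origin under its centre. To be left alone.
- carton: Small open blue carton, 52 x 46 x 70 high, loose; origin under its centre. To be left alone.
- cap_1: Blue can capacitor standing on the table, 30 across, 44 high, loose; origin under its centre. To be left alone.
- cap_2: The same kind of capacitor, 30 across, 44 high. To be left alone.
- heatsink: Finned aluminium heat sink, 70 x 50 x 28 high, loose, off to the side; origin under its centre. To be left alone.
- driver: Screwdriver, 190 long, lying along its x axis, handle to its -x, loose, off to the side. To be left alone.
There are look-alikes about, which are no part of the job. Leave any yellow look-alike of the part that bears core_a_mid alone.

How it is judged (in metres and radians):
At the end, for the whole second after the job is handed in: A full block has its centre within 8 mm sideways and 4 mm in height of each of places 1, 3 and 4, and the half block of place 2, each level within 0.07 rad and in line with the jig within 0.12 rad; the robot has let go (((horizontal distance between core_a_mid and place_1 below 0.008 m and height (world z) of core_a_mid between 0.031 and 0.039 m and angle between core_a_mid's own z axis and vertical below 0.07 rad and angle between the x axis of core_a_mid and the y axis of jig, either way round below 0.12 rad) or (horizontal distance between core_b_mid and place_1 below 0.008 m and height (world z) of core_b_mid between 0.031 and 0.039 m and angle between core_b_mid's own z axis and vertical below 0.07 rad and angle between the x axis of core_b_mid and the y axis of jig, either way round below 0.12 rad) or (horizontal distance between core_c_mid and place_1 below 0.008 m and height (world z) of core_c_mid between 0.031 and 0.039 m and angle between core_c_mid's own z axis and vertical below 0.07 rad and angle between the x axis of core_c_mid and the y axis of jig, either way round below 0.12 rad)) and horizontal distance between half_mid and place_2 below 0.008 m and height (world z) of half_mid between 0.061 and 0.069 m and angle between half_mid's own z axis and vertical below 0.07 rad and (angle between the x axis of half_mid and the y axis of jig, either way round below 0.12 rad or angle between the y axis of half_mid and the y axis of jig, either way round below 0.12 rad) and ((horizontal distance between core_a_mid and place_3 below 0.008 m and height (world z) of core_a_mid between 0.061 and 0.069 m and angle between core_a_mid's own z axis and vertical below 0.07 rad and angle between the x axis of core_a_mid and the y axis of jig, either way round below 0.12 rad) or (horizontal distance between core_b_mid and place_3 below 0.008 m and height (world z) of core_b_mid between 0.061 and 0.069 m and angle between core_b_mid's own z axis and vertical below 0.07 rad and angle between the x axis of core_b_mid and the y axis of jig, either way round below 0.12 rad) or (horizontal distance between core_c_mid and place_3 below 0.008 m and height (world z) of core_c_mid between 0.061 and 0.069 m and angle between core_c_mid's own z axis and vertical below 0.07 rad and angle between the x axis of core_c_mid and the y axis of jig, either way round below 0.12 rad)) and ((horizontal distance between core_a_mid and place_4 below 0.008 m and height (world z) of core_a_mid between 0.091 and 0.099 m and angle between core_a_mid's own z axis and vertical below 0.07 rad and angle between the x axis of core_a_mid and the y axis of jig, either way round below 0.12 rad) or (horizontal distance between core_b_mid and place_4 below 0.008 m and height (world z) of core_b_mid between 0.091 and 0.099 m and angle between core_b_mid's own z axis and vertical below 0.07 rad and angle between the x axis of core_b_mid and the y axis of jig, either way round below 0.12 rad) or (horizontal distance between core_c_mid and place_4 below 0.008 m and height (world z) of core_c_mid between 0.091 and 0.099 m and angle between core_c_mid's own z axis and vertical below 0.07 rad and angle between the x axis of core_c_mid and the y axis of jig, either way round below 0.12 rad))); the robot touches nothing.
It fails at once if the off-cut was moved more than 25 mm (distance of offcut_mid from where it was at the start of the episode above 0.025 m).
It fails at once if a bystander (tub, carton, capacitor, heat sink, screwdriver) was moved more than 25 mm (distance of any of tub, carton, cap_1, cap_2, heatsink, driver from where it was at the start of the episode above 0.025 m).
It also fails if it takes over 72 s, if anything falls off the work surface, if the arm or the gripper's body presses on something with over 40 N, if the wrist force passes 120 N, or if a joint passes its speed limit or range.

### The arm

A 6-joint arm with a two-finger parallel gripper is mounted at the origin on the work surface. World frame = base frame: x ahead of the robot, y to its left, z up, the work surface at z = 0. Lengths are in mm, angles in rad, forces in N, time in s.
With the tool pointing down it reaches from about 250 to 800 mm from the base axis. Payload 3.9 kg.
Tool frame: the origin (TCP) lies midway between the tips of the shut fingers; the grasp point (between the pads) lies 19 mm behind it; z points along the fingers, y is the line along which they close (so a half turn about z gives the same grasp; the last joint's range is limited). The gripper opens to 85 mm and grips with 20 to 120 N. Pads are 22 mm wide; open, the fingers measure 114 mm over their backs; the gripper's body (76 mm by 85 mm) begins 54 mm behind the grasp point. The pads swing forward as they close: fully open they stand 13 mm farther back than shut.
Start: joints at [1.161, 0.26, -0.138, 1.173, 0, 1.571], TCP at [209.168, 481.522, 231.304] pointing down, gripper open.
Joint ranges: [-2.78, 2.78], [-0.83, 1.72], [-1.28, 1.37], [-1.9, 2.12], [-1.57, 1.48], [-3.14, 3.14]. Speed limits (rad/s): [2.57, 2.57, 3.14, 3.14, 3.14, 3.14].

### API

Orientations are given as a rotation vector (axis times angle).
In Python, from station import env, eyes, workorder, finder gives the robot as it stands.
- The arm moves only by the tool step_arm, never from a script. Its argument "motion" is a list that holds one entry, the list of rows, each a list of 4 numbers: the shift along the world's x, y, z in cm, then the turn about the world's z in rad. A call has 1 to 10 rows; each row shifts and turns the commanded pose from where the row before left it; what a row does not reach is not made up. A row lasts 1/8 s, in which the tool goes at most 62.5 mm and 10.7 degrees, less where a joint would pass 70% of its speed; a pose out of reach is approached as far as the arm can. A call with a gripper value outside its range is refused whole. "jaw" is the opening in per cent of the stroke, from 0 (shut) to 100 (fully open), set as the call begins (left out, the last holds). The fingers move at their own pace and stop on an object; "force" is the grip in N (left out, the last holds). Time passes only in rows, so rows that do not move let the fingers close. It gives the time, the measured TCP pose, the force, the opening and the grip force at its end, in the units of the state.
- env.observe(): the state, without advancing time (a new reading comes with each control period).
- eyes.snapshot(name): name is "scene" or "top"; returns a dict with "pixels" (384x512x3 uint8, red, green, blue), "z_map" (384x512 float32, mm along the optical axis (not along the pixel's ray), 0 where there is no reading), "camera_matrix" (3x3 intrinsics, pixels), "D" ([k1, k2, p1, p2, k3] as OpenCV has them; the pictures are not rectified), "world_from_camera" (4x4, takes a point from camera to world coordinates). Camera axes: x right, y up, looking along -z (the intrinsics and any distortion apply to the point x, -y, -z); pixel columns grow to the right and rows downward; lengths in mm; the calibration is good to about 2 mm. A picture is of the moment at which its call begins.
- workorder.finish_job(): hands the job in; it is judged then, once.
Trained networks look in a picture, given as the dict that the camera call returned (one of the last four; its "shot" number tells which), for a name from the list of things; names that differ only in an ending like _2 or _b are one class to them, and where a whole thing is asked for, a point or a joint stands for the part that bears it (a point fixed in the world has none). Each returns a list of dicts, best first, with "conf" (0 to 1); they miss things now and then, are a little off and sometimes report something else, mostly with a low value. They report only what shows in the picture. A call takes as long as a camera call. They do not tell look-alikes from the thing itself.
- finder.search_frame(picture, thing): "xy" ([column, row] in pixels, amid what is visible of it).
- finder.landmark_of(picture, thing): "xy" ([column, row] in pixels: a listed point, or the origin of a listed thing).
The state is a dict: "clock": time; "joints": joint angles; "dq": joint speeds; "joint_torque": joint torques, N m; "tcp_pos": TCP position; "tool_rot": TCP orientation; "wrist_force": force on the tool from outside, world axes, zero at the start; "wrist_torque": the same for the moment, N m; "finger_gap": finger opening in mm; "grip_force": force on a finger pad.
Only numpy, scipy, OpenCV 4.12 (cv2) and the standard library are available. Lean on these libraries where they do the work, as an engineer would, in place of code of your own. Each camera call takes 0.05 s, during which the arm holds its last target. There are 200 camera calls.

## Working session

There is one attempt and no reset: what is moved stays moved. The work goes in short steps, Python scripts to look and compute and a tool call to move; the robot and the scene stay as the last step left them, time stands still between calls to the robot, and variables do not carry over. Pictures are saved under pics/ and viewed, at most 10 in all, crops included, and the job is handed in when it is done.

Besides the shell and the picture viewer there is one more tool, called after ">>>" as name(argument=value, ...), one argument or row to a line, values as JSON. step_arm: Moves the arm, as the interface text tells. Its arguments: {"type":"object","properties":{"motion":{"type":"array","items":{"type":"array","items":{"type":"array","items":{"type":"number"}}}},"jaw":{"type":"number"},"force":{"type":"number"}},"required":["motion"]}

```bash
mkdir -p pics; ls
cat > h.py <<'E'
import numpy as np, cv2
from station import env, eyes, workorder, finder
def cloud(s):
    K=np.array(s["camera_matrix"],float);D=np.array(s["D"],float);T=np.array(s["world_from_camera"],float)
    h,w=s["z_map"].shape
    u,v=np.meshgrid(np.arange(w),np.arange(h))
    n=cv2.undistortPoints(np.stack([u,v],-1).reshape(-1,1,2).astype(np.float64),K,D).reshape(h,w,2)
    z=s["z_map"].astype(float)
    P=np.stack([n[...,0]*z,-n[...,1]*z,-z],-1)@T[:3,:3].T+T[:3,3]
    P[z==0]=np.nan
    return P
def save(s,n): cv2.imwrite("pics/"+n,cv2.cvtColor(s["pixels"],cv2.COLOR_RGB2BGR))
E
python3 - <<'E'
from h import *
for n in ("top","scene"):
    s=eyes.snapshot(n); save(s,n+"0.png"); P=cloud(s); np.savez(n+"0.npz",P=P,rgb=s["pixels"])
    print(n,np.array(s["world_from_camera"])[:3,3])
    for t in ("jig","rack","core_a_mid","half_mid","offcut_mid","tub","carton","cap_1","heatsink","driver"):
        for d in finder.landmark_of(s,t)[:4]:
            c,r=np.round(d["xy"]).astype(int); 
            print(t,round(d["conf"],2),c,r,P[min(max(r,0),383),min(max(c,0),511)].round())
print(env.observe())
E
```

```text
pics
top [ 440.11490963    6.07415053 1336.17770391]
jig 0.57 318 182 [ 647. -206.   18.]
jig 0.23 194 187 [618. 198.  56.]
rack 0.81 195 188 [611. 190.  86.]
rack 0.53 322 180 [ 649. -214.   51.]
rack 0.39 374 191 [ 619. -389.   30.]
core_a_mid 0.74 176 194 [593. 252.  70.]
core_a_mid 0.74 207 150 [746. 164.  30.]
core_a_mid 0.68 160 149 [745. 318.  35.]
half_mid 0.64 312 238 [ 462. -184.   30.]
offcut_mid 0.67 186 242 [443. 221.  35.]
offcut_mid 0.6 307 181 [ 650. -170.   18.]
tub 0.77 257 156 [722.  -2.  63.]
carton 0.76 137 202 [568. 380.  46.]
cap_1 0.56 287 224 [ 505. -102.   44.]
cap_1 0.39 221 219 [518. 110.  41.]
heatsink 0.85 373 192 [ 618. -391.   11.]
driver 0.63 377 236 [ 472. -404.    2.]
scene [1254.81864392 -154.75953403 1034.7540996 ]
jig 0.56 191 249 [ 664. -212.   19.]
rack 0.79 343 214 [659. 187.  67.]
rack 0.65 126 194 [ 459. -374.   22.]
core_a_mid 0.77 358 193 [613. 240.  83.]
core_a_mid 0.77 393 242 [743. 301.  31.]
core_a_mid 0.57 335 253 [749. 144.  33.]
half_mid 0.57 192 186 [ 469. -190.   28.]
offcut_mid 0.58 327 160 [446. 209.  31.]
offcut_mid 0.25 174 23
[... 322 characters left out ...]
80.    4.]
{'clock': 1.1, 'joints': array([ 1.16100948e+00,  2.59999970e-01, -1.38136287e-01,  1.17270449e+00,
        7.92642273e-07,  1.57081561e+00]), 'dq': array([ 0.00314409, -0.00134591, -0.0013832 ,  0.00111411, -0.00180563,
        0.00047195]), 'joint_torque': array([-4.70937066e-04, -4.05626070e+01,  2.54238993e+01,  1.11449550e-03,
       -1.02692154e-04, -7.58193380e-06]), 'tcp_pos': array([209.15478738, 481.50495095, 231.29056955]), 'tool_rot': array([-6.39224942e-01, -3.07586316e+00,  6.80691053e-05]), 'wrist_force': array([ 0.52830381, -0.01679754,  0.10083314]), 'wrist_torque': array([-0.00810033,  0.01006789,  0.03683521]), 'grip_force': 0.0, 'finger_gap': 85.34537385691591}
```

```bash
python3 -c "
import cv2,numpy as np
a=cv2.imread('pics/top0.png');b=cv2.imread('pics/scene0.png')
cv2.imwrite('pics/t0b.png',cv2.resize(a,(800,600)));cv2.imwrite('pics/s0b.png',cv2.resize(b,(800,600)))"
```

```text
(no output)
```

View pics/t0b.png

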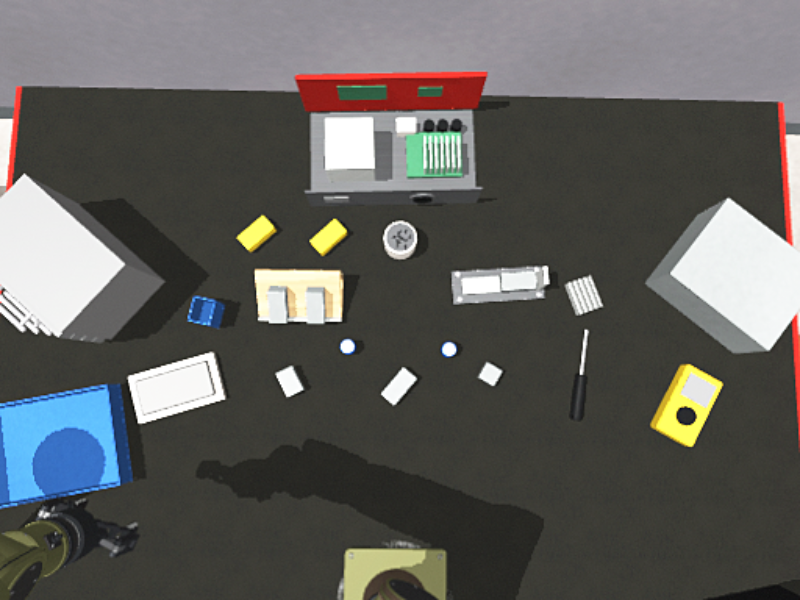

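View pics/s0b.png

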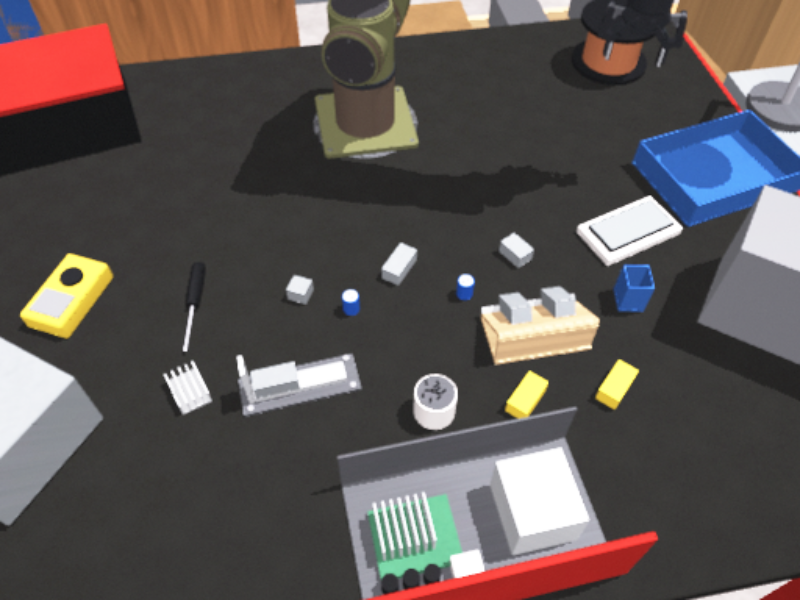

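Top view (800×600 scale): the jig is at (500,285) with its stop on the right. The half block is at (490,373), the loose full block at (399,386) and the off-cut at (290,381). The rack blocks are at (278,305) and (315,305), the capacitors at (347,346) and (449,349). The yellow look-alikes are further back at (257,233) and (328,237).

```bash
cat >> h.py <<'E'
from scipy.optimize import minimize
def ontoplane(s,zt):
    K=np.array(s["camera_matrix"],float);D=np.array(s["D"],float);T=np.array(s["world_from_camera"],float)
    h,w=s["z_map"].shape
    u,v=np.meshgrid(np.arange(w),np.arange(h))
    n=cv2.undistortPoints(np.stack([u,v],-1).reshape(-1,1,2).astype(np.float64),K,D).reshape(h,w,2)
    d=np.stack([n[...,0],-n[...,1],-np.ones((h,w))],-1)@T[:3,:3].T
    return (T[:3,3]+d*((zt-T[2,3])/d[...,2])[...,None])[...,:2]
def fit(s,guess,L,W,zt,dz=9,R=75,hi=12):
    "rectangle L x W with top at zt; returns x,y,yaw,loss, median top z"
    P=cloud(s)[...,2]; Q=ontoplane(s,zt)
    m=np.hypot(*(Q-np.array(guess[:2])).transpose(2,0,1))<R
    q=Q[m]; z=P[m]; ok=np.isfinite(z); q=q[ok]; z=z[ok]
    lab=((z>zt-dz)&(z<zt+hi)).astype(float)
    def f(p,soft):
        c,sn=np.cos(p[2]),np.sin(p[2]); d=q-p[:2]
        a=abs(d[:,0]*c+d[:,1]*sn)-L/2; b=abs(-d[:,0]*sn+d[:,1]*c)-W/2
        sd=np.maximum(a,b); return ((lab-1/(1+np.exp(np.clip(sd/soft,-30,30))))**2).sum()
    c0=q[lab>0].mean(0); best=None
    for th in np.arange(-1.5,1.6,.25) if len(guess)<3 else [guess[2]]:
        p=np.array([*c0,th])
        for so in (4,1.5): 
            r=minimize(f,p,args=(so,),method="Nelder-Mead",options=dict(initial_simplex=p+np.array([[0,0,0],[4,0,0],[0,4,0],[0,0,.15]]))); p=r.x
        if best is None or r.fun<best[1]: best=(p,r.fun)
    p=best[0]; return [*p.round(2),round(best[1],1),int(lab.sum()),round(float(np.median(z[lab>0])),1)]
E
python3 - <<'E'
from h import *
s=eyes.snapshot("top")
print("half",fit(s,(462,-184),36,36,30,R=40))
print("c",fit(s,(450,5),72,36,30,R=60))
print("off",fit(s,(443,213),54,36,30,R=50))
for n,L,zt,g in (("bond",72,50,(650,-245,1.5)),):
    print(n,fit(s,g,L,36,zt,R=60))
P=cloud(s);z=P[...,2]
def show(x0,x1,y0,y1):
    q=np.isfinite(z)&(P[...,0]>x0)&(P[...,0]<x1)&(P[...,1]>y0)&(P[...,1]<y1)
    r,c=np.where(q); return z[r.min():r.max()+1,c.min():c.max()+1].round()
np.set_printoptions(linewidth=250)
print(show(610,690,-310,-100).astype(int))
print(show(560,670,120,290)[:, :].astype(int))
q=np.isfinite(z)&(abs(P[...,0]-350)<30)&(abs(P[...,1])<100);print("table",z[q].mean(),z[q].std())
E
```

```text
half [np.float64(458.15), np.float64(-187.44), np.float64(-2.08), np.float64(8.2), 128, 29.2]
c [np.float64(430.27), np.float64(1.05), np.float64(-0.7), np.float64(12.1), 252, 29.9]
off [np.float64(436.59), np.float64(225.65), np.float64(0.47), np.float64(10.9), 199, 30.0]
bond [np.float64(650.94), np.float64(-244.14), np.float64(1.65), np.float64(30.6), 272, 50.1]
[[  4   1  -8 ...  -9  -2  -1]
 [  2   1  -2 ... 102  99  -1]
 [  1   3  -6 ...  97  97   1]
 ...
 [ -4   2   4 ...  -5   3   0]
 [  1   4   1 ...   3   3   1]
 [  3   1  -1 ...   0  -1   3]]
[[75 74 78 ...  0  4  2]
 [77 80 83 ...  0  2 -2]
 [78 78 78 ...  5 -1 -3]
 ...
 [ 0  3 -1 ...  5  3  3]
 [ 5  7 -2 ...  1 -2  0]
 [ 3 -5  0 ... -2 -6  0]]
table 0.11418496549711125 2.6963626227485706<stdin>:13: RuntimeWarning: invalid value encountered in cast
<stdin>:14: RuntimeWarning: invalid value encountered in cast
```

Run:
```python
from h import *
np.seterr(all="ignore")
for n in ("top","scene"):
    s=eyes.snapshot(n)
    if n=="scene":
        print("half",fit(s,(462,-187),36,36,30,R=40)); print("c",fit(s,(432,1),72,36,30,R=60))
    print("seat",fit(s,(652,-175,1.65),78,32,20,dz=6,hi=8,R=60), "bond",fit(s,(650,-245,1.6),72,36,50,dz=12,R=50), "stop",fit(s,(648,-289,0.07),36,8,100,dz=30,R=45,hi=20))
    P=cloud(s);hsv=cv2.cvtColor(s["pixels"],cv2.COLOR_RGB2HSV).astype(int)
    m=(P[...,0]>520)&(P[...,0]<690)&(P[...,1]>110)&(P[...,1]<300)&(P[...,2]>18)
    g=(m&(hsv[...,1]<60)).astype(np.uint8)
    k,lab,st,ce=cv2.connectedComponentsWithStats(g)
    for i in range(1,k):
        if st[i,4]>60:
            q=P[lab==i]; r=cv2.minAreaRect(q[:,:2].astype(np.float32))
            print("rackblk",st[i,4],np.percentile(q,[3,50,97],axis=0).round(),r)
    w=P[m]; print("rack all",np.percentile(w,[1,99],axis=0).round(), cv2.minAreaRect(w[:,:2].astype(np.float32)))
    # pixels near caps
    for c in ((505,-102),(515,105)):
        q=P[(np.hypot(P[...,0]-c[0],P[...,1]-c[1])<35)&(P[...,2]>36)]; print("cap",q.mean(0).round())
```

```text
seat [np.float64(645.01), np.float64(-170.85), np.float64(1.66), np.float64(28.5), 238, 20.0] bond [np.float64(650.72), np.float64(-244.43), np.float64(1.66), np.float64(31.7), 276, 49.8] stop [np.float64(651.68), np.float64(-285.33), np.float64(0.0), np.float64(19.6), 59, 95.3]
rackblk 1530 [[561. 130.  24.]
 [612. 210.  65.]
 [656. 290.  84.]] ((607.7452392578125, 210.26657104492188), (105.62162780761719, 170.60458374023438), 0.42612406611442566)
rack all [[558. 125.  21.]
 [660. 295.  86.]] ((589.9556274414062, 204.5296630859375), (141.88612365722656, 185.75624084472656), 1.2456263303756714)
cap [ 507. -101.   41.]
cap [509. 108.  41.]
half [np.float64(461.34), np.float64(-190.13), np.float64(1.08), np.float64(26.1), 168, 31.7]
c [np.float64(433.49), np.float64(-1.66), np.float64(-0.67), np.float64(33.2), 286, 31.5]
seat [np.float64(646.06), np.float64(-171.94), np.float64(1.65), np.float64(68.5), 401, 21.5] bond [np.float64(654.43), np.float64(-246.69), np.float64(1.67), np.float64(72.9), 449, 51.3] stop [np.float64(662.52), np.float64(-289.24), np.float64(0.13), np.float64(26.5), 76, 100.4]
rackblk 1330 [[564. 129.  26.]
 [621. 205.  71.]
 [660. 284.  86.]] ((609.809814453125, 207.93020629882812), (106.54142761230469, 170.84654235839844), 0.137540802359581)
rack all [[559. 122.  19.]
 [664. 292.  86.]] ((592.4898071289062, 202.9048309326172), (145.4827880859375, 184.54547119140625), 0.2084062546491623)
cap [ 510. -103.   42.]
cap [512. 105.  41.]
```

>>> step_arm(
  motion=[
    [[2.46,-5.35,-1,-0.031],[2.46,-5.35,-1,-0.031],[2.46,-5.35,-1,-0.031],[2.46,-5.35,-1,-0.031],[2.46,-5.35,-1,-0.031],[2.46,-5.35,-1,-0.031],[2.46,-5.35,-1,-0.031],[2.46,-5.35,-1,-0.031],[2.5,-5.35,-1,-0.031]],
  ],
  jaw=100,
  force=60,
)

```text
clock: 2.38
tcp_pos: [431.8, -1.9, 141.4]
tool_rot: [1.062, 2.955, 0.001]
wrist_force: [0.9, 0.5, 0.6]
finger_gap: 85.2
grip_force: 0.0
```

```bash
cat >> h.py <<'E'
from scipy.spatial.transform import Rotation as Ro
def st():
    o=env.observe(); y=Ro.from_rotvec(o["tool_rot"]).as_matrix()[:,1]
    print("t",round(o["clock"],2),"tcp",o["tcp_pos"].round(1),"close",round(float(np.arctan2(y[1],y[0])),3),"gap",round(o["finger_gap"],1),"F",o["wrist_force"].round(1),"q6",o["joints"][5].round(2))
def rackfit(s):
    P=cloud(s); m=(P[...,0]>555)&(P[...,0]<670)&(P[...,1]>115)&(P[...,1]<300)&(P[...,2]>18)
    best=max(np.arange(-60,61,1.),key=lambda o:(m&(abs(P[...,2]-(20+(P[...,0]-560+o)*np.tan(.611)))<2.5)).sum())
    r=P[...,2]-(20+(P[...,0]-560+best)*np.tan(.611))
    k,lab,stt,ce=cv2.connectedComponentsWithStats((m&(r>12)&(r<48)).astype(np.uint8))
    for i in range(1,k):
        if stt[i,4]>40:
            q=P[lab==i]; print("blk",stt[i,4],"board x where z=20:",560-best,np.percentile(q,[2,50,98],axis=0).round(1).tolist(),cv2.minAreaRect(q[:,:2].astype(np.float32)),q[:,:2].mean(0).round(1))
E
python3 -c "
from h import *
np.seterr(all='ignore')
st(); rackfit(eyes.snapshot('top'))"
```

```text
t 2.38 tcp [431.8  -1.9 141.4] close 0.881 gap 85.2 F [0.9 0.5 0.6] q6 0.69
blk 285 board x where z=20: 571.0 [[557.0, 232.4, 44.8], [589.6, 249.1, 67.5], [622.0, 268.2, 87.2]] ((590.848388671875, 256.6614074707031), (49.213253021240234, 68.26435852050781), 89.61175537109375) [589.1 249.4]
blk 274 board x where z=20: 571.0 [[558.1, 156.1, 43.1], [590.5, 173.2, 69.0], [623.0, 191.7, 87.3]] ((591.8109130859375, 176.1494140625), (44.19449234008789, 70.30827331542969), 86.10203552246094) [589.7 173.1]
```

>>> step_arm(
  motion=[
    [[-0.05,0.15,-5,0],[0,0,-5,0],[0,0,-3.0,0],[0,0,-0.9,0],[0,0,0,0]],
  ],
)

```text
clock: 3.05
tcp_pos: [430.6, 1.7, 2.5]
tool_rot: [-1.06, -2.957, 0.0]
wrist_force: [0.3, 0.8, 0.3]
finger_gap: 85.5
grip_force: 0.0
```

>>> step_arm(
  motion=[
    [[0,0,0,0],[0,0,0,0],[0,0,0,0],[0,0,0,0],[0,0,0,0]],
  ],
  jaw=20,
)

```text
clock: 3.68
tcp_pos: [430.7, 0.8, 3.3]
tool_rot: [1.061, 2.956, -0.002]
wrist_force: [-1.5, -2.0, 8.1]
finger_gap: 35.0
grip_force: 61.5
```

>>> step_arm(
  motion=[
    [[0,0,5,0],[0,0,5,0],[3.6,-2.84,0,-0.134],[3.6,-2.84,0,-0.134],[3.6,-2.84,0,-0.134],[3.6,-2.84,0,-0.134],[3.6,-2.84,0,-0.134],[3.55,-2.84,-1,-0.134],[0,0,-3.6,0]],
  ],
)

```text
clock: 4.8
tcp_pos: [651.6, -172.2, 57.3]
tool_rot: [2.131, 2.297, 0.006]
wrist_force: [0.9, 0.2, -5.3]
finger_gap: 35.0
grip_force: 63.7
```

```bash
python3 -c "
from h import *
st();s=eyes.snapshot('scene');save(s,'a.png')
im=cv2.imread('pics/a.png')[200:300,120:300];cv2.imwrite('pics/a2.png',cv2.resize(im,None,fx=4,fy=4))"
```

```text
t 4.8 tcp [ 651.6 -172.2   57.3] close 0.075 gap 35.0 F [ 0.9  0.2 -5.3] q6 1.24
```

View pics/a2.png

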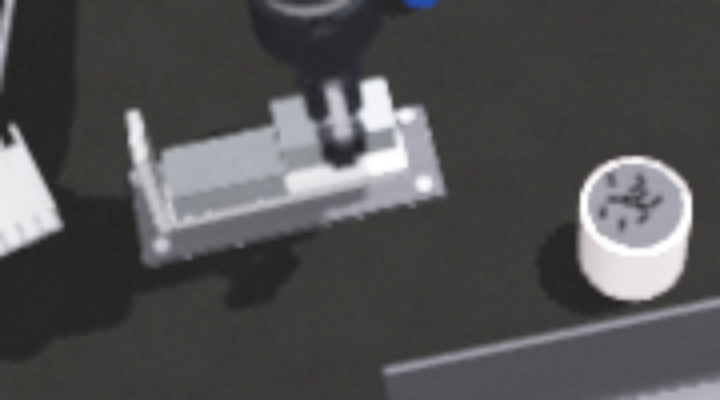

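The block is held above the seat beside the bonded block (around 330,130), yaw in line with the jig. I'll let it settle before lowering.

>>> step_arm(
  motion=[
    [[0,0,0,0],[0,0,0,0]],
  ],
)

```text
clock: 5.1
tcp_pos: [645.9, -168.5, 57.2]
tool_rot: [2.132, 2.307, 0.0]
wrist_force: [1.3, -0.2, -4.6]
finger_gap: 34.9
grip_force: 63.6
```

Run:
```python
from h import *
np.seterr(all='ignore')
s=eyes.snapshot('scene');P=cloud(s)
st()
# held block vs bonded: points in jig-axes relative to bond (use scene estimate)
d=np.array([-.078,.997]);e=np.array([.997,.078])
q=P[(P[...,2]>20)&(P[...,2]<110)];xy=q[:,:2]-np.array([654.4,-246.7]);a=xy@d;b=xy@e
for lo,hi in((40,60),(60,95)):
    for k in range(-60,140,6):
        m=(a>=k)&(a<k+6)&(abs(b)<30)&(q[:,2]>lo)&(q[:,2]<hi)
        if m.sum()>3: print(lo,k,m.sum(),np.percentile(q[m,2],[10,50,90]).round(),np.percentile(b[m],[5,95]).round())
```

```text
t 5.15 tcp [ 646.5 -168.6   57.8] close 0.079 gap 35.1 F [-0.2  0.1 -5.2] q6 1.24
40 -48 10 [42. 51. 55.] [13. 17.]
40 -42 12 [42. 51. 58.] [-16.  14.]
40 -36 32 [49. 51. 53.] [-18.  15.]
40 -30 34 [48. 52. 55.] [-17.  15.]
40 -24 38 [49. 52. 54.] [-19.  16.]
40 -18 35 [45. 52. 55.] [-18.  16.]
40 -12 34 [49. 51. 54.] [-18.  14.]
40 -6 35 [47. 51. 55.] [-20.  15.]
40 0 36 [45. 51. 54.] [-19.  15.]
40 6 35 [48. 51. 54.] [-18.  16.]
40 12 35 [49. 52. 53.] [-17.  14.]
40 18 34 [47. 52. 54.] [-18.  15.]
40 24 33 [49. 52. 55.] [-18.  15.]
40 30 35 [47. 53. 55.] [-18.  16.]
60 -48 19 [64. 77. 88.] [13. 16.]
60 -42 20 [65. 80. 93.] [-15.  16.]
60 42 43 [71. 85. 88.] [-16.  16.]
60 48 43 [68. 85. 88.] [-16.  16.]
60 54 43 [69. 85. 88.] [-17.  17.]
60 60 32 [70. 84. 87.] [-14.  18.]
60 72 5 [73. 74. 85.] [ 8. 29.]
60 78 4 [70. 74. 78.] [27. 29.]
60 90 9 [61. 82. 88.] [ 3. 17.]
60 96 35 [67. 85. 87.] [-16.  17.]
60 102 45 [71. 85. 88.] [-17.  16.]
60 108 38 [69. 85. 87.] [-15.  17.]
```

>>> step_arm(
  motion=[
    [[-0.05,-0.13,-2,0],[0,0,-1,0],[0,0,-0.45,0],[0,0,0,0]],
  ],
)

```text
clock: 5.65
tcp_pos: [645.3, -169.9, 23.4]
tool_rot: [2.133, 2.306, 0.0]
wrist_force: [-3.7, 1.8, 1.4]
finger_gap: 34.8
grip_force: 64.6
```

>>> step_arm(
  motion=[
    [[0,0,0,0],[0,0,0,0],[0,0,4,0],[0,0,6,0]],
  ],
  jaw=100,
)

```text
clock: 6.15
tcp_pos: [644.3, -169.9, 121.0]
tool_rot: [-2.131, -2.304, 0.003]
wrist_force: [1.3, -1.4, -0.1]
finger_gap: 85.5
grip_force: 0.0
```

>>> step_arm(
  motion=[
    [[-4.64,-0.46,0,-0.145],[-4.64,-0.46,-1,-0.145],[-4.64,-0.46,-1,-0.145],[-4.64,-0.46,-2,-0.145],[0,0,0,0]],
  ],
)

```text
clock: 6.78
tcp_pos: [452.9, -187.0, 79.8]
tool_rot: [-2.699, -1.593, 0.009]
wrist_force: [0.6, -0.5, -0.5]
finger_gap: 85.2
grip_force: 0.0
```

Run:
```python
from h import *
np.seterr(all='ignore')
st()
s=eyes.snapshot('top')
print("c",fit(s,(645,-170,1.65),72,36,50,R=55,dz=12),"bond",fit(s,(651,-244,1.65),72,36,50,R=50,dz=12))
P=cloud(s)
d=np.array([-.078,.997]);e=np.array([.997,.078])
q=P[(P[...,2]>42)&(P[...,2]<58)];xy=q[:,:2]-np.array([650.8,-244.3]);a=xy@d;b=xy@e
print(np.histogram(a[abs(b)<17],np.arange(-48,125,3)))
for r in((-30,30),(45,105)): print(np.percentile(b[(a>r[0])&(a<r[1])&(abs(b)<30)],[2,50,98]))
```

```text
t 6.78 tcp [ 452.9 -187.    79.8] close -0.504 gap 85.2 F [ 0.6 -0.5 -0.5] q6 1.68
c [np.float64(644.91), np.float64(-168.18), np.float64(1.64), np.float64(73.4), 319, 49.9] bond [np.float64(650.56), np.float64(-243.78), np.float64(1.66), np.float64(63.3), 309, 50.1]
(array([ 0,  0, 11,  1, 11, 10,  8, 11,  9, 10,  8, 12,  8, 10,  9,  7, 12,
        7, 13,  9, 10,  9,  7, 13, 10,  8,  9, 14,  1,  5, 12,  7,  9,  9,
       10, 11, 10,  8, 11,  8, 10, 11,  9, 11, 11, 10,  9,  9,  8,  9,  9,
       11,  8,  8,  0,  0,  0]), array([-48, -45, -42, -39, -36, -33, -30, -27, -24, -21, -18, -15, -12,
        -9,  -6,  -3,   0,   3,   6,   9,  12,  15,  18,  21,  24,  27,
        30,  33,  36,  39,  42,  45,  48,  51,  54,  57,  60,  63,  66,
        69,  72,  75,  78,  81,  84,  87,  90,  93,  96,  99, 102, 105,
       108, 111, 114, 117, 120, 123]))
[-17.73578558  -0.20652254  17.45318629]
[-17.09382191   0.46940927  17.99893267]
```

>>> step_arm(
  motion=[
    [[0,0,-4,0],[0,0,-3,0],[0,0,-1,0],[0,0,0,0]],
  ],
)

```text
clock: 7.32
tcp_pos: [461.2, -188.9, 2.0]
tool_rot: [2.702, 1.601, 0.001]
wrist_force: [0.2, -0.1, 0.0]
finger_gap: 85.6
grip_force: 0.0
```

>>> step_arm(
  motion=[
    [[0,0,0,0],[0,0,0,0],[0,0,0,0],[0,0,0,0]],
  ],
  jaw=20,
)

```text
clock: 7.82
tcp_pos: [460.4, -188.8, 2.8]
tool_rot: [2.703, 1.599, 0.002]
wrist_force: [-1.4, 0.4, 5.6]
finger_gap: 35.1
grip_force: 61.3
```

>>> step_arm(
  motion=[
    [[0,0,5,0],[0,0,5.2,0],[4.8,-1.84,0.5,0.145],[4.8,-1.84,0.5,0.145],[4.8,-1.84,0.5,0.145],[4.8,-1.84,0,0.145],[0,0,-3,0],[0,0,0,0],[0,0,0,0]],
  ],
)

```text
clock: 8.95
tcp_pos: [650.7, -261.8, 88.7]
tool_rot: [-2.132, -2.305, 0.001]
wrist_force: [-0.3, -1.5, -2.4]
finger_gap: 35.1
grip_force: 62.5
```

```bash
cat >> h.py <<'E'
d=np.array([-.078,.997]);e=np.array([.997,.078])
def prof(name,org,zlo,zhi,step=2,bw=17,amin=-60,amax=130):
    P=cloud(eyes.snapshot(name)); q=P[(P[...,2]>zlo)&(P[...,2]<zhi)]; xy=q[:,:2]-np.array(org); a=xy@d; b=xy@e
    h=np.histogram(a[abs(b)<bw],np.arange(amin,amax,step)); print(name,zlo,zhi,[(int(k),int(n)) for n,k in zip(*h) if n])
    m=(abs(b)<28)&(a>amin)&(a<amax); print("b range",np.percentile(b[m],[3,50,97]).round(1))
E
python3 - <<'E'
from h import *
np.seterr(all='ignore')
st()
prof("scene",(654.4,-246.7),86,115,bw=20); prof("scene",(654.4,-246.7),43,58)
E
```

```text
t 8.95 tcp [ 650.7 -261.8   88.7] close 0.078 gap 35.1 F [-0.3 -1.5 -2.4] q6 1.11
scene 86 115 [(-50, 1), (-48, 13), (-46, 14), (-44, 13), (-42, 18), (-36, 2), (-34, 3), (-32, 1), (-26, 1), (-24, 1), (-8, 1), (-6, 2), (-4, 6), (-2, 6), (0, 5)]
b range [-19.2  12.1  26. ]
scene 43 58 [(-48, 2), (-46, 2), (-44, 3), (-42, 7), (-36, 6), (-34, 10), (-32, 9), (-30, 8), (-28, 6), (-26, 10), (-24, 5), (-22, 7), (-20, 7), (-18, 7), (-16, 5), (-14, 8), (-12, 8), (-10, 6), (-8, 7), (-6, 8), (-4, 8), (-2, 8), (0, 11), (2, 12), (4, 10), (6, 10), (8, 10), (10, 11), (12, 9), (14, 11), (16, 9), (18, 11), (20, 9), (22, 9), (24, 9), (26, 11), (28, 10), (30, 10), (32, 9), (34, 11), (36, 1), (40, 7), (42, 10), (44, 10), (46, 10), (48, 10), (50, 9), (52, 9), (54, 10), (56, 11), (58, 9), (60, 9), (62, 10), (64, 11), (66, 9), (68, 10), (70, 9), (72, 11), (74, 10), (76, 10), (78, 9), (80, 10), (82, 10), (84, 9), (86, 10), (88, 9), (90, 10), (92, 8), (94, 9), (96, 10), (98, 10), (100, 10), (102, 9), (104, 9), (106, 12), (108, 10), (110, 11), (112, 2)]
b range [-19.    1.8  16.2]
```

Run:
```python
from h import *
np.seterr(all='ignore')
s=eyes.snapshot("scene");st()
save(s,'b.png');im=cv2.imread('pics/b.png')[200:290,140:270];cv2.imwrite('pics/b2.png',cv2.resize(im,None,fx=6,fy=6,interpolation=cv2.INTER_CUBIC))
prof("scene",(654.4,-246.7),106,123,bw=20)
```

```text
t 9.1 tcp [ 651.9 -262.2   90.2] close 0.078 gap 34.9 F [-0.3 -0.1 -1.8] q6 1.11
scene 106 123 [(-36, 3), (-34, 2), (-14, 1), (-12, 1), (-6, 1), (-4, 7), (-2, 7), (0, 6)]
b range [-11.6   9.9  27.8]
```

View pics/b2.png

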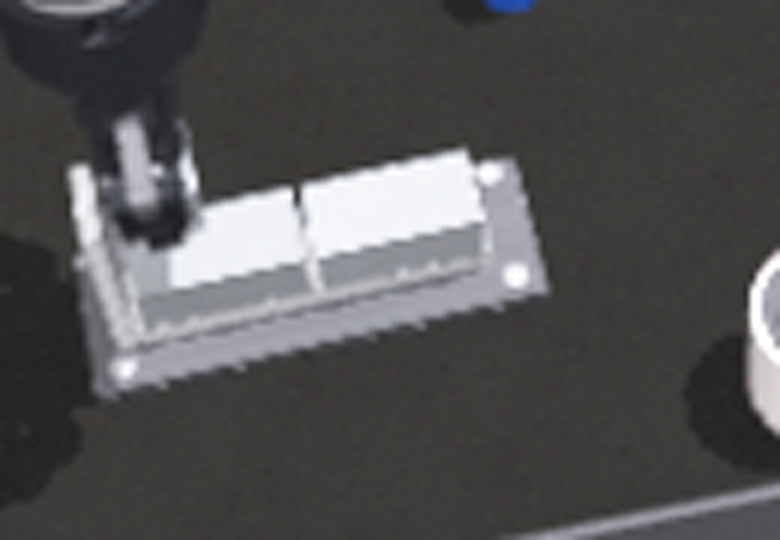

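The first-course joint looks good (gap around 300,210). The half block, hidden by the fingers at (150,200), sits about 2 mm too far from the stop, so I'll shift and lower it.

>>> step_arm(
  motion=[
    [[0.02,-0.22,-2,0],[0,0,-1,0],[0,0,-0.7,0],[0,0,0,0]],
  ],
)

```text
clock: 9.65
tcp_pos: [652.1, -264.3, 52.8]
tool_rot: [2.133, 2.306, 0.0]
wrist_force: [-1.8, 1.2, 2.2]
finger_gap: 35.2
grip_force: 63.0
```

>>> step_arm(
  motion=[
    [[0,0,0,0],[0,0,0,0],[0,0,0,0],[0,0,4,0],[0,0,6,0]],
  ],
  jaw=100,
)

```text
clock: 10.28
tcp_pos: [650.4, -263.7, 150.2]
tool_rot: [-2.13, -2.303, 0.003]
wrist_force: [1.6, -0.2, 0.9]
finger_gap: 85.3
grip_force: 0.0
```

>>> step_arm(
  motion=[
    [[-0.69,4.86,0,0.166],[-0.69,4.86,0,0.166],[-0.69,4.86,0,0.166],[-0.69,4.86,0,0.166],[-0.69,4.86,0,0.166],[-0.69,4.86,0,0.166],[-0.69,4.86,0,0.166],[-0.69,4.86,-2,0.166],[-0.69,4.86,-3,0.166],[0,0,0,0]],
  ],
  jaw=65,
)

```text
clock: 11.52
tcp_pos: [587.4, 175.8, 99.3]
tool_rot: [0.01, -3.137, 0.001]
wrist_force: [-0.3, 0.2, 0.2]
finger_gap: 55.6
grip_force: 0.0
```

Run:
```python
from h import *
np.seterr(all='ignore')
st()
P=cloud(eyes.snapshot("scene"))
z=P[...,2];x=P[...,0];y=P[...,1]
# blocks seen from scene: sections above board (top scene bias x+3)
r=z-(20+(x-574)*np.tan(.611))
for y0 in (173,248):
  m=(r>14)&(r<46)&(abs(y-y0)<32)&(x>555)&(x<635)&(z<95)
  print(y0,m.sum(),np.percentile(y[m],[3,50,97]).round(1),np.percentile(x[m],[3,97]).round(1))
prof("top",(650.7,-244.1),72,88,amin=-50,amax=60); prof("scene",(654.4,-246.7),72,88,amin=-50,amax=60)
```

```text
t 11.53 tcp [587.4 175.8  99.3] close 1.577 gap 55.6 F [-0.3  0.2  0.2] q6 0.28
173 274 [153.2 167.1 187.9] [560.8 625.3]
248 282 [229.2 242.6 265.4] [561.4 624.6]
top 72 88 [(-44, 1), (-42, 8), (-40, 3), (-38, 6), (-36, 6), (-34, 8), (-32, 3), (-30, 6), (-28, 6), (-26, 9), (-24, 6), (-22, 7), (-20, 7), (-18, 8), (-16, 5), (-14, 8), (-12, 7), (-10, 7), (-8, 6), (-6, 5), (-4, 11)]
b range [-17.2  -0.7  16.4]
scene 72 88 [(-48, 4), (-46, 1), (-44, 2), (-42, 8), (-38, 11), (-36, 10), (-34, 11), (-32, 10), (-30, 11), (-28, 12), (-26, 12), (-24, 11), (-22, 9), (-20, 12), (-18, 10), (-16, 11), (-14, 12), (-12, 11), (-10, 10), (-8, 10), (-6, 11), (-4, 10), (-2, 3)]
b range [-19.6   1.3  15.7]
```

>>> step_arm(
  motion=[
    [[0,0,-3,0],[0,0,-2,0],[0,0,-0.5,0],[0,0,0,0]],
  ],
)

```text
clock: 12.18
tcp_pos: [590.7, 172.2, 47.5]
tool_rot: [0.001, 3.141, 0.0]
wrist_force: [-0.2, 0.2, -0.6]
finger_gap: 55.6
grip_force: 0.0
```

Run:
```python
from h import *
np.seterr(all='ignore')
st()
s=eyes.snapshot("scene");save(s,'c.png');im=cv2.imread('pics/c.png')[150:240,290:410];cv2.imwrite('pics/c2.png',cv2.resize(im,None,fx=6,fy=6,interpolation=cv2.INTER_CUBIC))
```

```text
t 12.18 tcp [590.7 172.2  47.5] close 1.57 gap 55.6 F [-0.2  0.2 -0.6] q6 0.28
```

View pics/c2.png

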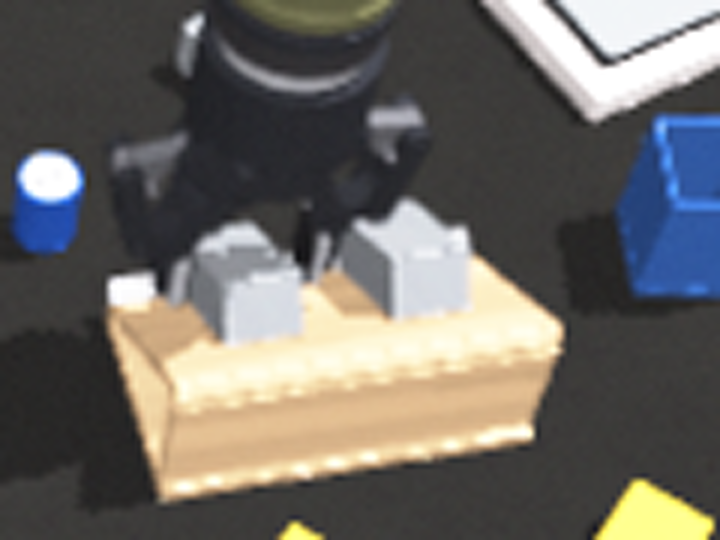

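>>> step_arm(
  motion=[
    [[0,0,0,0],[0,0,0,0],[0,0,0,0],[0,0,0,0]],
  ],
  jaw=20,
  force=40,
)

```text
clock: 12.72
tcp_pos: [591.0, 172.7, 48.2]
tool_rot: [-0.001, 3.139, -0.001]
wrist_force: [-0.6, -3.8, 5.8]
finger_gap: 35.2
grip_force: 41.9
```

>>> step_arm(
  motion=[
    [[0,0,3,0],[0,0,6,0],[-2,-4.3,0,0],[-4,-4.3,0,0],[-4.5,-4.3,0,0],[-4.5,-4.3,-3,0],[0,0,-4,0],[0,0,0,0]],
  ],
)

```text
clock: 13.72
tcp_pos: [440.4, 4.9, 67.5]
tool_rot: [0.001, -3.135, -0.001]
wrist_force: [-0.4, -0.0, -3.1]
finger_gap: 35.2
grip_force: 41.9
```

Run:
```python
from h import *
np.seterr(all='ignore')
st()
s=eyes.snapshot("scene");save(s,'d.png');im=cv2.imread('pics/d.png')[120:220,200:330];cv2.imwrite('pics/d2.png',cv2.resize(im,None,fx=6,fy=6,interpolation=cv2.INTER_CUBIC))
```

```text
t 13.72 tcp [440.4   4.9  67.5] close 1.571 gap 35.2 F [-0.4 -0.  -3.1] q6 0.01
```

View pics/d2.png

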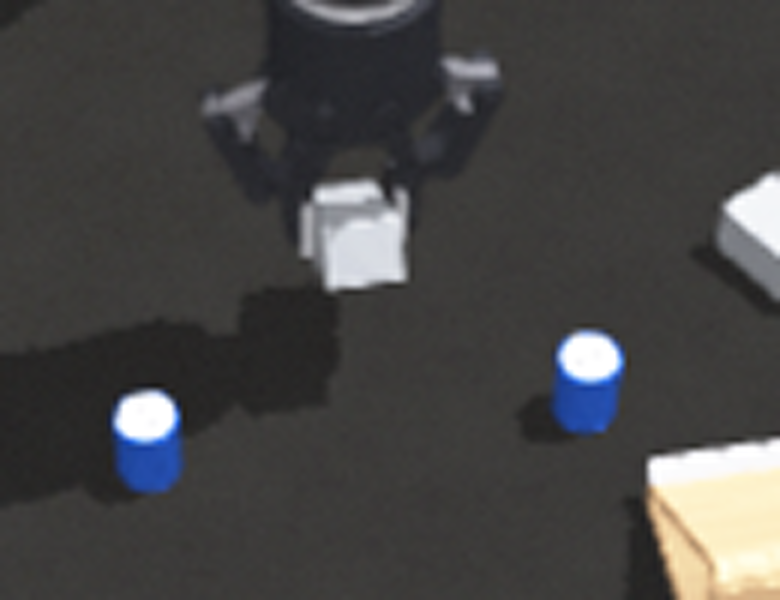

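The block is held, still tilted, over clear table (around 360,230) with both capacitors well away. I'll press its low edge down to level it.

>>> step_arm(
  motion=[
    [[0,0,-2.5,0],[0,0,-1,0],[0,0,-0.6,0],[0,0,-0.6,0],[0,0,-0.5,0],[0,0,0,0]],
  ],
  force=25,
)

```text
clock: 14.52
tcp_pos: [453.0, 5.4, 21.8]
tool_rot: [-0.002, 3.126, 0.0]
wrist_force: [5.4, -0.3, 12.3]
finger_gap: 35.2
grip_force: 45.4
```

>>> step_arm(
  motion=[
    [[0,0,-0.5,0],[0,0,-0.4,0],[0,0,0,0]],
  ],
)

```text
clock: 14.9
tcp_pos: [458.7, 5.5, 14.7]
tool_rot: [-0.003, 3.116, 0.001]
wrist_force: [11.4, 0.2, 16.6]
finger_gap: 35.2
grip_force: 47.4
```

Run:
```python
from h import *
np.seterr(all='ignore')
st(); print(env.observe()["grip_force"])
P=cloud(eyes.snapshot("scene"));z=P[...,2]
m=(abs(P[...,1]-5)<14)&(P[...,0]>385)&(P[...,0]<520)&(z>6)&(z<75)
q=P[m]
for k in range(390,520,6):
    w=q[(q[:,0]>=k)&(q[:,0]<k+6)]
    if len(w)>3: print(k,len(w),np.percentile(w[:,2],[10,50,90]).round())
```

```text
t 14.9 tcp [458.7   5.5  14.7] close 1.572 gap 35.2 F [11.4  0.2 16.6] q6 0.01
47.385061383247375
420 4 [30. 32. 32.]
426 11 [32. 34. 37.]
432 8 [32. 35. 36.]
438 10 [35. 37. 38.]
444 14 [36. 38. 39.]
450 13 [37. 39. 40.]
456 13 [40. 41. 43.]
462 14 [40. 42. 44.]
468 11 [44. 44. 45.]
474 13 [43. 45. 47.]
480 13 [45. 47. 49.]
486 50 [33. 41. 49.]
492 38 [22. 27. 38.]
```

>>> step_arm(
  motion=[
    [[0.6,0,-0.4,0],[0.4,0,-0.3,0],[0,0,0,0]],
  ],
)

```text
clock: 15.32
tcp_pos: [464.6, 5.5, 6.1]
tool_rot: [-0.003, 3.124, 0.001]
wrist_force: [7.0, 1.3, 11.6]
finger_gap: 35.0
grip_force: 48.5
```

>>> step_arm(
  motion=[
    [[0,0,0,0],[0,0,0,0],[0,0,0,0],[0,0,5,0],[0,0,6,0],[-4,0,3,0],[-6,0,3,0],[0,0,0,0]],
  ],
  jaw=100,
)

```text
clock: 16.32
tcp_pos: [354.8, 5.1, 170.8]
tool_rot: [0.002, -3.141, -0.0]
wrist_force: [-0.5, 0.6, 0.1]
finger_gap: 85.2
grip_force: 0.0
```

Run:
```python
from h import *
np.seterr(all='ignore')
st()
for n in("top","scene"): print(n,fit(eyes.snapshot(n),(460,4,0.0),72,36,30,R=60,dz=12))
```

```text
t 16.32 tcp [354.8   5.1 170.8] close 1.572 gap 85.2 F [-0.5  0.6  0.1] q6 0.01
top [np.float64(462.39), np.float64(6.74), np.float64(-0.0), np.float64(11.4), 257, 30.0]
scene [np.float64(465.58), np.float64(4.57), np.float64(0.0), np.float64(31.3), 288, 31.4]
```

>>> step_arm(
  motion=[
    [[5.6,0,0,0],[5.6,0.1,-3,0],[0,0,-5,0],[0,0,-5,0],[0,0,0,0],[0,0,0,0]],
  ],
)

```text
clock: 17.18
tcp_pos: [470.4, 6.1, 40.5]
tool_rot: [-0.002, 3.141, -0.0]
wrist_force: [0.1, 0.2, -0.4]
finger_gap: 85.5
grip_force: 0.0
```

>>> step_arm(
  motion=[
    [[-0.65,0,-2.5,0],[0,0,-1.25,0],[0,0,0,0]],
  ],
)

```text
clock: 17.55
tcp_pos: [463.6, 6.1, 3.2]
tool_rot: [-0.002, 3.141, -0.0]
wrist_force: [0.7, -0.4, -0.6]
finger_gap: 85.4
grip_force: 0.0
```

>>> step_arm(
  motion=[
    [[0,0,0,0],[0,0,0,0],[0,0,0,0],[0,0,0,0]],
  ],
  jaw=20,
  force=60,
)

```text
clock: 18.05
tcp_pos: [463.7, 5.8, 3.4]
tool_rot: [-0.002, 3.14, -0.001]
wrist_force: [-0.4, -1.4, 6.4]
finger_gap: 35.1
grip_force: 61.1
```

>>> step_arm(
  motion=[
    [[0,0,5,0],[2.0,-2.36,5,-0.166],[2.05,-2.36,0.5,-0.166],[2.05,-2.36,0,-0.166],[2.05,-2.36,0,-0.166],[2.05,-2.36,0,-0.166],[2.05,-2.36,0,-0.166],[2.05,-2.36,0,-0.166],[2.05,-2.36,0,-0.166],[2.05,-2.36,0,-0.166]],
  ],
)

```text
clock: 19.3
tcp_pos: [646.5, -206.7, 106.2]
tool_rot: [-2.138, -2.299, 0.002]
wrist_force: [0.4, -0.0, -3.7]
finger_gap: 34.6
grip_force: 62.4
```

>>> step_arm(
  motion=[
    [[0,0,-1.2,0],[0,0,0,0],[0,0,0,0]],
  ],
)

```text
clock: 19.68
tcp_pos: [645.6, -205.3, 94.9]
tool_rot: [-2.13, -2.306, 0.001]
wrist_force: [-0.1, 0.4, -3.6]
finger_gap: 35.1
grip_force: 62.3
```

Run:
```python
from h import *
np.seterr(all='ignore')
st()
prof("scene",(654.4,-246.7),112,130,bw=24,amin=-10,amax=90);prof("scene",(654.4,-246.7),72,87,bw=17,amin=-50,amax=30)
st()
```

```text
t 19.68 tcp [ 645.6 -205.3   94.9] close 0.079 gap 35.1 F [-0.1  0.4 -3.6] q6 1.18
scene 112 130 [(6, 1), (8, 14), (10, 12), (12, 11), (14, 14), (16, 13), (18, 13), (20, 12), (22, 13), (24, 7), (26, 6), (28, 4), (34, 1), (36, 1), (46, 1), (54, 2), (56, 8), (58, 8), (60, 12), (62, 12), (64, 13), (66, 12), (68, 12), (70, 11), (72, 14), (74, 12), (76, 13), (78, 10)]
b range [-21.1   1.5  14.5]
scene 72 87 [(-48, 1), (-46, 3), (-44, 3), (-42, 6), (-38, 8), (-36, 11), (-34, 10), (-32, 10), (-30, 10), (-28, 10), (-26, 10), (-24, 11), (-22, 9), (-20, 9), (-18, 12), (-16, 11), (-14, 10), (-12, 10), (-10, 10), (-8, 11), (-6, 10), (-4, 9), (-2, 3)]
b range [-20.1   0.8  15.7]
t 19.77 tcp [ 646.5 -205.6   95.8] close 0.079 gap 34.8 F [ 0.2 -0.1 -3.5] q6 1.18
```

>>> step_arm(
  motion=[
    [[0.16,-0.57,0,0],[0,0,-2.2,0],[0,0,-1.2,0],[0,0,-0.85,0],[0,0,0,0]],
  ],
)

```text
clock: 20.4
tcp_pos: [648.8, -212.1, 53.6]
tool_rot: [2.133, 2.306, 0.0]
wrist_force: [0.1, 0.5, -3.8]
finger_gap: 34.7
grip_force: 62.4
```

>>> step_arm(
  motion=[
    [[0,0,-0.08,0],[0,0,0,0]],
  ],
)

```text
clock: 20.65
tcp_pos: [648.9, -212.1, 53.5]
tool_rot: [2.132, 2.306, 0.001]
wrist_force: [-2.2, 1.0, 5.1]
finger_gap: 35.1
grip_force: 63.4
```

>>> step_arm(
  motion=[
    [[0,0,0,0],[0,0,0,0],[0,0,0,0],[0,0,4,0],[0,0,6,0]],
  ],
  jaw=100,
)

```text
clock: 21.28
tcp_pos: [646.9, -211.4, 150.7]
tool_rot: [-2.13, -2.303, 0.004]
wrist_force: [1.3, -0.4, 0.6]
finger_gap: 85.3
grip_force: 0.0
```

>>> step_arm(
  motion=[
    [[-0.64,5.11,0,0.166],[-0.64,5.11,0,0.166],[-0.64,5.11,0,0.166],[-0.64,5.11,0,0.166],[-0.64,5.11,0,0.166],[-0.64,5.11,0,0.166],[-0.64,5.11,0,0.166],[-0.64,5.11,-2,0.166],[-0.64,5.11,-3,0.166],[0,0,0,0]],
  ],
  jaw=65,
)

```text
clock: 22.52
tcp_pos: [588.4, 250.9, 99.5]
tool_rot: [0.01, -3.137, 0.002]
wrist_force: [-0.4, -0.8, 1.1]
finger_gap: 55.9
grip_force: 0.0
```

>>> step_arm(
  motion=[
    [[0,0,0,0]],
  ],
)

```text
clock: 22.65
tcp_pos: [590.9, 247.8, 102.2]
tool_rot: [0.001, -3.141, 0.001]
wrist_force: [-0.3, 0.4, -0.1]
finger_gap: 55.3
grip_force: 0.0
```

Run:
```python
from h import *
np.seterr(all='ignore')
st()
prof("scene",(654.4,-246.7),72,87,bw=17,amin=-50,amax=90);prof("scene",(654.4,-246.7),43,58,bw=17,amin=60,amax=130)
prof("top",(650.7,-244.1),72,87,bw=17,amin=-50,amax=90)
P=cloud(eyes.snapshot("top"));q=P[(P[...,2]>72)&(P[...,2]<87)];xy=q[:,:2]-np.array([650.7,-244.1]);a=xy@d;b=xy@e
for lo,hi in((-36,-4),(4,20),(20,40),(40,55),(55,72)): print(lo,np.percentile(b[(a>lo)&(a<hi)&(abs(b)<30)],[3,97]).round(1))
```

```text
t 22.65 tcp [590.9 247.8 102.2] close 1.572 gap 55.3 F [-0.3  0.4 -0.1] q6 0.4
scene 72 87 [(-48, 2), (-46, 2), (-44, 3), (-42, 8), (-38, 12), (-36, 11), (-34, 10), (-32, 10), (-30, 9), (-28, 11), (-26, 11), (-24, 11), (-22, 9), (-20, 12), (-18, 10), (-16, 12), (-14, 10), (-12, 10), (-10, 11), (-8, 9), (-6, 13), (-4, 11), (-2, 3), (0, 8), (2, 10), (4, 10), (6, 10), (8, 11), (10, 10), (12, 11), (14, 12), (16, 10), (18, 10), (20, 12), (22, 9), (24, 12), (26, 10), (28, 10), (30, 10), (32, 12), (34, 11), (36, 11), (38, 9), (40, 10), (42, 11), (44, 11), (46, 11), (48, 9), (50, 11), (52, 11), (54, 11), (56, 11), (58, 9), (60, 12), (62, 11), (64, 12), (66, 10), (68, 11), (70, 9), (72, 3)]
b range [-19.2   0.7  15.9]
scene 43 58 [(60, 2), (62, 2), (64, 2), (66, 3), (68, 1), (70, 1), (72, 5), (74, 10), (76, 8), (78, 10), (80, 11), (82, 10), (84, 10), (86, 9), (88, 11), (90, 10), (92, 11), (94, 8), (96, 13), (98, 8), (100, 9), (102, 9), (104, 10), (106, 9), (108, 10), (110, 8), (112, 3)]
b range [-19.4   1.2  16.6]
top 72 87 [(-44, 1), (-42, 9), (-40, 4), (-38, 4), (-36, 8), (-34, 7), (-32, 5), (-30, 6), (-28, 7), (-26, 8), (-24, 6), (-22, 6), (-20, 6), (-18, 7), (-16, 8), (-14, 5), (-12, 6), (-10, 8), (-8, 7), (-6, 7), (-4, 8), (-2, 1), (0, 7), (2, 7), (4, 5), (6, 8), (8, 8), (10, 4), (12, 10), (14, 3), (16, 8), (18, 5), (20, 8), (22, 8), (24, 5), (26, 7), (28, 8), (30, 8), (32, 4), (34, 8), (36, 8), (38, 6), (40, 6), (42, 7), (44, 9), (46, 7), (48, 7), (50, 6), (52, 6), (54, 7), (56, 4), (58, 8), (60, 7), (62, 5), (64, 7), (66, 7), (68, 8), (70, 6), (72, 3)]
b range [-16.9  -0.2  17.4]
-36 [-17.  16.]
4 [-15.2  17.3]
20 [-16.9  18.3]
40 [-16.   16.3]
55 [-15.8  17.1]
```

>>> step_arm(
  motion=[
    [[0,0,-3,0],[0,0,-2,0],[0,0,-0.45,0],[0,0,0,0]],
  ],
)

```text
clock: 23.35
tcp_pos: [591.4, 247.4, 48.3]
tool_rot: [-0.0, 3.141, 0.0]
wrist_force: [-0.9, -0.7, -0.5]
finger_gap: 55.5
grip_force: 0.0
```

>>> step_arm(
  motion=[
    [[0,0,0,0],[0,0,0,0],[0,0,0,0],[0,0,0,0]],
  ],
  jaw=20,
  force=40,
)

```text
clock: 23.85
tcp_pos: [592.0, 248.7, 49.3]
tool_rot: [-0.002, 3.139, 0.002]
wrist_force: [-0.7, 0.9, 6.5]
finger_gap: 35.2
grip_force: 42.0
```

>>> step_arm(
  motion=[
    [[0,0,3,0],[0,0,6,0],[-2,-4.9,0,0],[-3.3,-4.9,0,0],[-3.3,-4.9,0,0],[-3.3,-4.9,0,0],[-3.3,-4.9,-3,0],[0,0,-4,0],[0,0,0,0],[0,0,0,0]],
  ],
)

```text
clock: 25.1
tcp_pos: [441.5, 5.9, 70.1]
tool_rot: [-0.003, 3.141, -0.0]
wrist_force: [0.3, -1.0, -5.1]
finger_gap: 35.1
grip_force: 42.7
```

Now I'll do the same levelling press, following the block in x as it rotates.

>>> step_arm(
  motion=[
    [[0,0,-2.5,0],[0,0,-1.2,0],[0.2,0,-0.6,0],[0.3,0,-0.6,0],[0.4,0,-0.5,0],[0.4,0,-0.5,0],[0.4,0,-0.4,0],[0.3,0,-0.3,0],[0,0,0,0]],
  ],
  force=25,
)

```text
clock: 26.22
tcp_pos: [465.6, 6.2, 6.3]
tool_rot: [-0.002, 3.134, 0.001]
wrist_force: [1.6, 0.1, 8.4]
finger_gap: 35.1
grip_force: 46.7
```

>>> step_arm(
  motion=[
    [[0,0,0,0],[0,0,0,0],[0,0,0,0],[0,0,5,0],[0,0,6,0],[-4,0,3,0],[-6,0,3,0],[0,0,0,0],[0,0,0,0]],
  ],
  jaw=100,
)

```text
clock: 27.35
tcp_pos: [365.6, 5.7, 171.6]
tool_rot: [-0.002, 3.14, -0.0]
wrist_force: [0.0, -0.4, 1.5]
finger_gap: 85.0
grip_force: 0.0
```

Run:
```python
from h import *
np.seterr(all='ignore')
st()
for n in("top","scene"): print(n,fit(eyes.snapshot(n),(460,4,0.0),72,36,30,R=60,dz=12))
```

```text
t 27.35 tcp [365.6   5.7 171.6] close 1.572 gap 85.0 F [ 0.  -0.4  1.5] q6 0.01
top [np.float64(457.52), np.float64(8.6), np.float64(-0.03), np.float64(12.3), 250, 30.0]
scene [np.float64(463.04), np.float64(5.45), np.float64(0.0), np.float64(38.7), 295, 31.5]
```

>>> step_arm(
  motion=[
    [[4.6,0.05,0,0],[4.6,0.05,-3,0],[0,0,-5,0],[0,0,-5,0],[0,0,-2.5,0],[0,0,-1.3,0],[0,0,0,0],[0,0,0,0]],
  ],
)

```text
clock: 28.45
tcp_pos: [458.1, 6.7, 4.2]
tool_rot: [-0.002, 3.14, 0.0]
wrist_force: [-0.3, -0.0, -0.1]
finger_gap: 85.3
grip_force: 0.0
```

>>> step_arm(
  motion=[
    [[0,0,0,0],[0,0,0,0],[0,0,0,0],[0,0,0,0]],
  ],
  jaw=20,
  force=60,
)

```text
clock: 28.95
tcp_pos: [457.4, 6.4, 4.3]
tool_rot: [-0.002, 3.14, -0.001]
wrist_force: [-0.9, -1.2, 4.6]
finger_gap: 35.1
grip_force: 61.1
```

>>> step_arm(
  motion=[
    [[0,0,5,0],[2.14,-2.77,5,-0.166],[2.15,-2.78,1.4,-0.166],[2.15,-2.78,0,-0.166],[2.15,-2.78,0,-0.166],[2.15,-2.78,0,-0.166],[2.15,-2.78,0,-0.166],[2.15,-2.78,0,-0.166],[2.15,-2.78,0,-0.166],[2.15,-2.78,0,-0.166]],
  ],
)

```text
clock: 30.2
tcp_pos: [649.6, -243.8, 115.6]
tool_rot: [-2.137, -2.298, 0.002]
wrist_force: [-0.1, 0.1, -5.4]
finger_gap: 35.2
grip_force: 63.5
```

>>> step_arm(
  motion=[
    [[0,0,0,0],[0,0,0,0],[0,0,0,0]],
  ],
)

```text
clock: 30.58
tcp_pos: [649.1, -242.3, 116.8]
tool_rot: [-2.13, -2.306, 0.001]
wrist_force: [0.2, -0.0, -4.8]
finger_gap: 34.8
grip_force: 63.6
```

Run:
```python
from h import *
np.seterr(all='ignore')
st()
prof("scene",(654.4,-246.7),133,154,bw=24,amin=-50,amax=50);prof("scene",(654.4,-246.7),73,87,bw=17,amin=0,amax=90)
st()
```

```text
t 30.57 tcp [ 649.1 -242.3  116.8] close 0.079 gap 34.8 F [ 0.2 -0.  -4.8] q6 1.13
scene 133 154 [(-32, 11), (-30, 12), (-28, 15), (-26, 12), (-24, 13), (-22, 13), (-20, 13), (-18, 14), (-16, 9), (-14, 6), (-12, 2), (-2, 1), (14, 1), (16, 5), (18, 9), (20, 10), (22, 14), (24, 12), (26, 15), (28, 12), (30, 12), (32, 15), (34, 12), (36, 12), (38, 14), (40, 3)]
b range [-20.8   1.8  15.1]
scene 73 87 [(0, 5), (2, 8), (4, 8), (6, 6), (8, 7), (10, 7), (12, 9), (14, 9), (16, 9), (18, 8), (20, 9), (22, 8), (24, 8), (26, 7), (28, 7), (30, 9), (32, 9), (34, 8), (36, 8), (38, 8), (40, 11), (42, 11), (44, 12), (46, 10), (48, 9), (50, 9), (52, 10), (54, 11), (56, 11), (58, 8), (60, 10), (62, 11), (64, 11), (66, 9), (68, 12), (70, 9), (72, 3)]
b range [-18.1   4.1  16.7]
t 30.68 tcp [ 649.7 -242.5  117.4] close 0.079 gap 35.2 F [ 0.1  0.1 -5.1] q6 1.13
```

>>> step_arm(
  motion=[
    [[0.1,-0.38,0,0],[0,0,-1.8,0],[0,0,-0.9,0],[0,0,-0.6,0],[0,0,0,0],[0,0,0,0]],
  ],
)

```text
clock: 31.42
tcp_pos: [651.6, -247.3, 84.7]
tool_rot: [2.133, 2.306, 0.0]
wrist_force: [-0.1, -0.4, -5.5]
finger_gap: 34.9
grip_force: 63.7
```

>>> step_arm(
  motion=[
    [[0,0,-0.08,0],[0,0,0,0]],
  ],
)

```text
clock: 31.68
tcp_pos: [651.6, -247.3, 84.3]
tool_rot: [2.133, 2.306, 0.001]
wrist_force: [-1.2, -0.3, -1.1]
finger_gap: 34.7
grip_force: 64.0
```

>>> step_arm(
  motion=[
    [[0,0,0,0],[0,0,0,0],[0,0,0,0],[0,0,4,0],[0,0,6,0],[-5,0,3,0],[-6,0,0,0],[-6,0,0,0],[-6,0,0,0],[0,0,0,0]],
  ],
  jaw=100,
)

```text
clock: 32.92
tcp_pos: [415.9, -245.7, 213.4]
tool_rot: [-2.133, -2.3, 0.002]
wrist_force: [0.2, -1.2, 0.8]
finger_gap: 85.6
grip_force: 0.0
```

Run:
```python
from h import *
np.seterr(all='ignore')
st()
for z,lo,hi in((110,-50,60),(80,0,100),(50,40,130)): prof("scene",(654.4,-246.7),z-8,z+9,amin=lo,amax=hi)
s=eyes.snapshot("top")
print(fit(s,(650.7,-244,1.65),72,36,110,R=38,dz=12),"c",fit(s,(645,-168,1.65),72,36,50,R=55,dz=12))
print("off",fit(s,(436.6,225.6),54,36,30,R=50))
s=eyes.snapshot("scene");save(s,'e.png');im=cv2.imread('pics/e.png')[130:290,110:430];cv2.imwrite('pics/e2.png',cv2.resize(im,None,fx=2.5,fy=2.5,interpolation=cv2.INTER_CUBIC))
```

```text
t 32.92 tcp [ 415.9 -245.7  213.4] close 0.075 gap 85.6 F [ 0.2 -1.2  0.8] q6 0.96
scene 102 119 [(-48, 4), (-46, 7), (-44, 6), (-42, 8), (-38, 3), (-36, 9), (-34, 13), (-32, 9), (-30, 11), (-28, 11), (-26, 13), (-24, 9), (-22, 13), (-20, 12), (-18, 12), (-16, 12), (-14, 11), (-12, 12), (-10, 12), (-8, 10), (-6, 12), (-4, 13), (-2, 8), (0, 12), (2, 12), (4, 10), (6, 11), (8, 12), (10, 10), (12, 11), (14, 10), (16, 11), (18, 13), (20, 11), (22, 9), (24, 13), (26, 9), (28, 11), (30, 10), (32, 14), (34, 7)]
b range [-19.    0.7  16.3]
scene 72 89 [(0, 2), (2, 3), (4, 3), (6, 3), (8, 2), (10, 3), (12, 3), (14, 2), (16, 3), (18, 5), (20, 3), (22, 3), (24, 3), (26, 2), (28, 2), (30, 3), (32, 3), (34, 7), (36, 10), (38, 9), (40, 10), (42, 11), (44, 12), (46, 11), (48, 10), (50, 9), (52, 10), (54, 11), (56, 10), (58, 10), (60, 11), (62, 10), (64, 11), (66, 10), (68, 11), (70, 9), (72, 3)]
b range [-18.6   6.9  16.7]
scene 42 59 [(40, 2), (42, 1), (44, 3), (46, 3), (48, 3), (50, 1), (52, 3), (54, 2), (56, 3), (58, 2), (60, 3), (62, 2), (64, 3), (66, 2), (68, 2), (70, 3), (72, 5), (74, 10), (76, 11), (78, 9), (80, 10), (82, 12), (84, 10), (86, 8), (88, 11), (90, 11), (92, 9), (94, 9), (96, 11), (98, 9), (100, 10), (102, 10), (104, 11), (106, 8), (108, 10), (110, 10), (112, 2)]
b range [-19.3   4.3  16.3]
[np.float64(650.83), np.float64(-244.37), np.float64(1.63), np.float64(13.0), 275, 109.9] c [np.float64(642.1), np.float64(-138.59), np.float64(1.67), np.float64(77.6), 170, 49.8]
off [np.float64(436.53), np.float64(225.74), np.float64(0.48), np.float64(11.0), 197, 29.9]
```

View pics/e2.png

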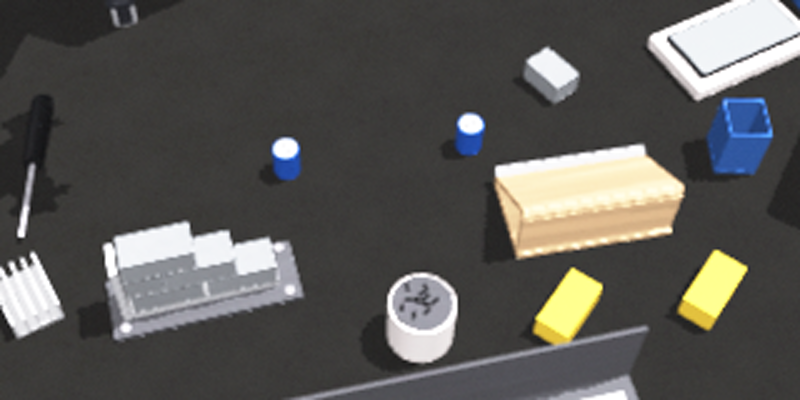

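The three-course stack stands stepped in the jig at (190,270). The rack is empty, and the off-cut (552,75) and the other things haven't been disturbed. All the blocks measure within about 1 mm of their places, so I'm handing the job in.

```bash
python3 -c "
from h import *
print(workorder.finish_job())"
```

```text
the job is handed in; nothing more can be done
None
```

The choke core is built in running bond on the jig and handed in at about 33 s of robot time. All four blocks measure within about 1 mm of their places along the jig and are released; the off-cut has not moved and the bystanders look undisturbed, but the hand-in returned no verdict.

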